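# Set and lock the loose leg of the projector tripod

## Robot

A 7-joint arm with a two-finger parallel gripper is mounted at the origin on the work surface. World frame = base frame: x ahead of the robot, y to its left, z up, the work surface at z = 0. Lengths are in m, angles in rad, forces in N, time in s.
With the tool pointing down it reaches from about 0.4 to 0.875 m from the base axis. Payload 19.3 kg.
Tool frame: the origin (TCP) lies at the very end of the fingers, on their centre line; the grasp point (between the pads) lies 19 mm behind it; z points along the fingers, y is the line along which they close (so a half turn about z gives the same grasp; the last joint's range is limited). The gripper opens to 85 mm and grips with 20 to 120 N. Pads are 22 mm wide; open, the fingers measure 114 mm over their backs; the gripper's body (76 mm by 85 mm) begins 54 mm behind the grasp point. The pads swing forward as they close: fully open they stand 13 mm farther back than shut.
Start: joints at [-1.33, 0.521, -0.036, 1.599, 0.021, 1.021, -0.113], TCP at [0.191, 0.595, 0.231] pointing down, gripper open.
Joint ranges: [-2.91, 2.91], [-0.3, 2.13], [-1.5, 1.42], [0.17, 2.43], [-1.26, 4.41], [0.16, 1.93], [-2.52, 2.52]. Speed limits (rad/s): [1.89, 1.89, 2.39, 2.39, 3.01, 3.01, 3.01].

## Interface

Orientations are given as [roll, pitch, yaw] about the fixed x, y, z axes, in that order (R = Rz(yaw) Ry(pitch) Rx(roll)).
In Python, from workcell import bot gives the robot as it stands.
- The arm moves only by the tool servo_tool, never from a script. Its argument "plan" is a list of rows, each a list of 7 numbers: the finger opening in cm, from 0 to 8.54, then the shift along the tool's x, y, z in cm, then the turn, a rotation vector about the tool's x, y, z in degrees. In form: [[fingers, x, y, z, wx, wy, wz], ...]. A call has 1 to 10 rows; each row is the pose to reach, as a shift and turn from the pose commanded when the call began, along the tool's axes at that moment; what a row does not reach only later rows make up. A row lasts 1/10 s, in which the tool goes at most 50 mm and 8.59 degrees, less where a joint would pass 70% of its speed; a pose out of reach is approached as far as the arm can. A call with a gripper value outside its range is refused whole. The fingers move at their own pace and stop on an object; "force" is the grip in N (left out, the last holds). Time passes only in rows, so rows that repeat a pose let the fingers close. It gives the time, the measured TCP pose, the force, the opening and the grip force at its end, in the units of the state.
- bot.observe(): the state, without advancing time (a new reading comes with each control period).
- bot.grab_frame(name): name is "scene" or "top"; returns a dict with "frame" (480x640x3 uint8, blue, green, red), "mtx" (3x3 intrinsics, pixels), "R" (3x3) and "t" (3): a world point X has camera coordinates R X + t. Camera axes: x right, y down, z forward; pixel columns grow to the right and rows downward; lengths in m; the calibration is good to about 2 mm. A picture is of the moment at which its call begins. There is no depth.
- bot.job_done(): hands the job in; it is judged then, once.
The state is a dict: "clock": time; "qpos": joint angles; "qd": joint speeds; "joint_efforts": joint torques, N m; "position": TCP position; "tool_rot": TCP orientation; "force": force on the tool from outside, world axes, zero at the start; "moment": the same for the moment, N m; "grip_width": finger opening in m; "finger_force": force on a finger pad.
Only numpy, scipy, OpenCV 4.12 (cv2) and the standard library are available. Lean on these libraries where they do the work, as an engineer would, in place of code of your own. Each camera call takes 0.05 s, during which the arm holds its last target. There are 200 camera calls.

## Task

First clear the two wooden offcuts, left from propping up the tripod leg, off the cart into the open steel scrap bin. Then take hold of the loose sloping leg of the projector tripod by its clamp and open cam lever, slide the leg up until the top edge of the clamp just meets the rubber length-mark ring, and, holding it there, squeeze the lever fully closed against the clamp; do not throw the lever before the leg is at its mark. Finish still gripping clamp and lever, with the leg at the mark, and leave the lens barrel, the screwdriver and the loupe where they lie.

Things in the scene. Friction and masses are not known exactly. Their poses are not given: they have to be found in the camera images.
- offcut_a: loose wooden offcut with a saw step lying on the cart, 52 x 26 mm in plan (x long, y short), 24 mm high and 34 mm high over the 18 mm at its -x end, about 30 g; origin at the centre of its underside
- offcut_b: loose wooden offcut with a saw step lying on the cart, 44 x 30 mm in plan (x long, y short), 20 mm high and 32 mm high over the 22 mm at its +x end, about 30 g; origin at the centre of its underside
- bin: open-topped dark steel scrap bin standing fixed on the cart, outside 170 (x) x 150 (y) mm, 85 mm high, walls 4 mm; origin at the centre of its underside
- tripod: small projector tripod, fixed: its upright centre column is clamped by two bronze thumbscrews in a round weighted socket 124 mm across; black crown 74 mm across at 228 to 276 mm height, top at 297 mm. Two legs are locked and folded down beside the column; the third, loose leg points along the tripod's +y and slopes down 30 degrees from level. Origin on the column axis at the cart top
- mouth (a point): centre of the clamp's upper edge, on the leg axis (the leg's origin). The leg slides on a bare 16 mm square aluminium tube, up to 90 mm from where it hangs on its lower stop at the start; it pulls down with about 2 N and slides back if not held while the lever is open; the shut cam holds it
- mark (a point): centre, on the leg axis, of the lower edge of the black rubber ring (4 mm wide, 20 mm square) that marks the length on the bare upper tube above the clamp; the leg is at its mark when mouth and mark coincide. Always 25 to 75 mm up the tube from the hanging leg's mouth
- grip (a point): point on the leg axis 38 mm down from the clamp's upper edge; here a vertical gripper closing along the leg's x, one finger on the clamp's bare side and one on the lever, squeezes it shut. The pack is 55 to 65 mm wide here for 16 mm wide fingers with the lever open, 37 mm shut; the bare side stays put, so the hand's middle must shift to -x by half of what the width shrinks
- lever (a joint): opening angle of the cam lever, rad: 0 fully closed (lying flat along the clamp), at most 0.72; starts open at 0.5 to 0.68 and stays where it is left. It pivots about the leg's z axis at 23 mm sideways (+x) and 12 mm down (+y) in the leg's frame. It is stiff: a pinch of 5 N at the grip point does not move it, 20 N and more closes it
- lens_barrel: chrome lens barrel standing on the cart, 48 mm across, 66 mm high, not to be disturbed; origin at the centre of its underside
- screwdriver: screwdriver lying on the cart along its x, 200 mm long, yellow handle 26 mm thick to -x, steel shaft to +x, not to be disturbed; origin under its middle
- loupe: small loupe with a glass lens, 38 mm across, 30 mm high, standing on the cart, not to be disturbed; origin at the centre of its underside
- leg: the loose moving leg, about 0.4 kg: black moulded clamp 28 mm wide (x), 62 mm long (y), 28 mm high (z) round the top of a 22 mm square sleeve, rubber foot 198 mm down. Origin on the leg axis at the clamp's upper edge; x points level sideways to the lever's side, y down along the leg, z square to it and upward. The clamp's bare -x face, 14 mm off the axis, is free for one finger
- lever_tip (a point): on the lever's outer face near its tip, 48 mm from the pivot; the flat outer face lies on the line from the pivot to this point. The lever is bare aluminium, 8 mm thick, 16 mm high, 58 mm long from its pivot. Shut, clamp and lever are together 37 mm wide, from x = -14 to x = +23 mm in the leg's frame

How it is judged:
On the way, in this order (a step that is already met when the one before it is completed fails the run):
1. both offcuts are in the scrap bin (x of offcut_a in the frame of bin between -0.085 and 0.085 m and y of offcut_a in the frame of bin between -0.075 and 0.075 m and z of each of offcut_a, offcut_b in the frame of bin below 0.075 m and x of offcut_b in the frame of bin between -0.085 and 0.085 m and y of offcut_b in the frame of bin between -0.075 and 0.075 m), for 0.1 s.
2. the leg is held at its length mark with the lever still open (distance between mouth and mark below 0.006 m and value of joint lever above 0.25 rad and (contact force between the fingers and leg_c0 above 0.3 N or contact force between the fingers and lever_c1 above 0.3 N)), for 0.1 s.
At the end, for the whole second after the job is handed in: The fingers grip with more than 2 N on the clamp and more than 2 N on the lever, the lever is closed to within 0.08 rad, the clamp's upper edge is within 4 mm of the ring's lower edge, and both offcuts lie in the bin (all of step 1 and distance between mouth and mark below 0.004 m and value of joint lever below 0.08 rad and contact force between the fingers and lever_c1 above 2 N and contact force between the fingers and leg_c0 above 2 N); the arm keeps its last pose, push and grip.
It fails at once if the lever is thrown while the leg is away from its mark (value of joint lever below 0.2 rad and distance between mouth and mark above 0.009 m).
It fails at once if the lens barrel is disturbed (distance of lens_barrel from where it was at the start of the episode above 0.03 m or angle between lens_barrel's own z axis and vertical above 0.5 rad).
It fails at once if the screwdriver is disturbed (distance of screwdriver from where it was at the start of the episode above 0.03 m).
It fails at once if the loupe is disturbed (distance of loupe from where it was at the start of the episode above 0.03 m or angle between loupe's own z axis and vertical above 0.5 rad).
It also fails if it takes over 67 s, if anything falls off the work surface, if the arm or the gripper's body presses on something with over 40 N, if the wrist force passes 120 N, or if a joint passes its speed limit or range.

## Working session

There is one attempt and no reset: what is moved stays moved. The work goes in short steps, Python scripts to look and compute and a tool call to move; the robot and the scene stay as the last step left them, time stands still between calls to the robot, and variables do not carry over. Pictures are saved under pics/ and viewed, at most 10 in all, crops included, and the job is handed in when it is done.

Besides the shell and the picture viewer there is one more tool, called after "Emit:" by a JSON object that holds its "name" and its "arguments". servo_tool: Moves the arm, as the interface text tells. Its arguments: {"type":"object","properties":{"plan":{"type":"array","items":{"type":"array","items":{"type":"number"}}},"force":{"type":"number"}},"required":["plan"]}

```bash
mkdir -p pics; ls; cat > h.py <<'E'
import numpy as np,cv2
from workcell import bot
def ray(f,u,v):
    d=f["R"].T@np.linalg.solve(f["mtx"],np.array([u,v,1.]));c=-f["R"].T@f["t"];return c,d
def plane(f,u,v,z):
    c,d=ray(f,u,v);return c+d*(z-c[2])/d[2]
def proj(f,X):
    p=f["mtx"]@(f["R"]@np.array(X,float)+f["t"]);return p[:2]/p[2]
def tri(obs):
    A=np.zeros((3,3));b=np.zeros(3)
    for f,u,v in obs:
        c,d=ray(f,u,v);d=d/np.linalg.norm(d);P=np.eye(3)-np.outer(d,d);A+=P;b+=P@c
    X=np.linalg.solve(A,b);return X,[proj(f,X)-[u,v] for f,u,v in obs]
E
python3 - <<'E'
from h import *
import pickle
fs={n:bot.grab_frame(n) for n in("scene","top")}
pickle.dump(fs,open("f0.pkl","wb"))
for n,f in fs.items():
    cv2.imwrite(f"pics/{n}0.png",f["frame"]);print(n,-f["R"].T@f["t"],f["R"][2],f["mtx"][0,0])
print(bot.observe())
E
```

```text
pics
scene [0.95498609 0.76098236 1.05933706] [-0.32744537 -0.58225981 -0.74414585] 619.2664134202381
top [0.44986854 0.01450921 1.03763708] [ 0.11144736  0.0291084  -0.99334394] 444.1390514185282
{'clock': 0.1, 'qpos': array([-1.33015228,  0.52196774, -0.0363432 ,  1.59992601,  0.0212046 ,
        1.0211011 , -0.11283079]), 'qd': array([-9.46223621e-05, -1.67958970e-03,  5.83945941e-04, -1.09886859e-03,
        7.68338111e-04,  1.41809217e-03,  1.16763358e-03]), 'joint_efforts': array([ 6.67640721e-03, -9.28462386e+01,  1.98545672e+00, -3.70527792e+01,
        1.82604318e-02,  5.45078612e-03,  5.64522679e-06]), 'position': array([0.19109844, 0.59476123, 0.23078375]), 'tool_rot': array([-3.14057774e+00,  6.66311574e-05,  2.83072250e+00]), 'force': array([ 0.07434515, -0.11495654,  0.23119936]), 'moment': array([ 0.04017673, -0.0263652 , -0.00840545]), 'finger_force': 0.0, 'grip_width': 0.08539833678780621}
```

View pics/scene0.png

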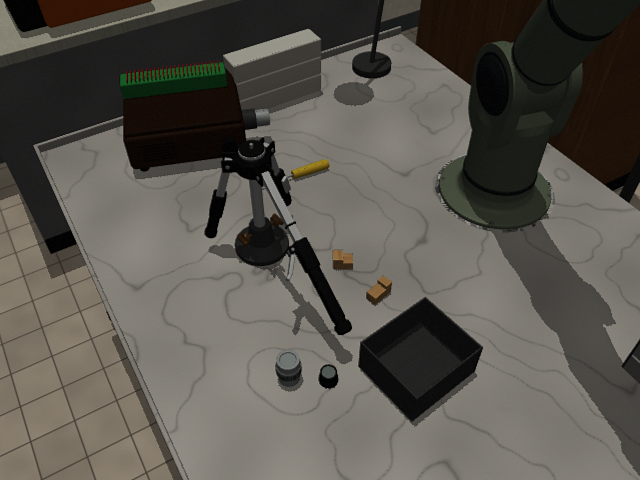

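View pics/top0.png

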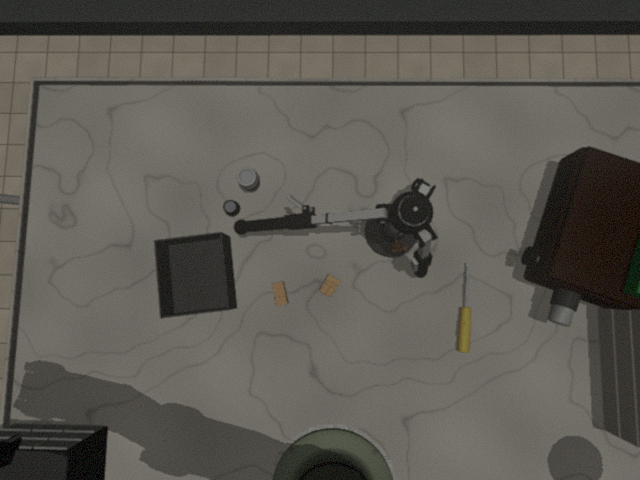

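The scene view shows the tripod crown at (250,150), with its leg running to the foot at (343,327). The offcuts are at (343,260) and (379,290), and the bin is around (420,355). In the top view the leg runs from (410,210) to (240,227), with the lever near (298,204). The offcuts are at (280,293) and (329,285), and the bin is at (196,275).

```bash
python3 - <<'E'
from h import *
import pickle
fs=pickle.load(open("f0.pkl","rb"))
s,t=fs["scene"]["frame"],fs["top"]["frame"]
a=cv2.resize(t[165:315,145:345],None,fx=4,fy=4,interpolation=cv2.INTER_CUBIC)
b=cv2.resize(s[165:345,230:410],None,fx=3.3,fy=3.3,interpolation=cv2.INTER_CUBIC)
cv2.imwrite("pics/tc.png",cv2.convertScaleAbs(a,alpha=1.6));cv2.imwrite("pics/sc.png",cv2.convertScaleAbs(b,alpha=1.6))
for n in fs:
    f=fs[n];h=cv2.cvtColor(f["frame"],cv2.COLOR_BGR2HSV)
    m=cv2.inRange(h,(8,90,70),(18,255,255))
    k,_,st,c=cv2.connectedComponentsWithStats(m)
    for i in range(1,k):
        if 40<st[i,4]<800: 
            r=cv2.minAreaRect(cv2.findContours((_==i).astype('uint8'),0,1)[0][0])
            print(n,st[i],c[i],plane(f,*c[i],.025),[plane(f,*p,.022)[:2].round(4).tolist() for p in cv2.boxPoints(r)])
f=fs["top"]
for p in [(155,240),(231,233),(237,308),(162,317)]: print("bin",plane(f,*p,.085))
print("lens",plane(f,248,180,.066),"loupe",plane(f,231,208,.03),"crown",plane(f,413,209,.297))
E
```

```text
scene [333 250  20  14 217] [342.51152074 256.48847926] [0.45262066 0.01057697 0.025     ] [[0.4591, -0.0189], [0.4227, 0.003], [0.4434, 0.0352], [0.4792, 0.0137]]
scene [378 276  14  11  81] [384.48148148 280.91358025] [0.41274634 0.11529482 0.025     ] [[0.4224, 0.1031], [0.4063, 0.0951], [0.4, 0.1226], [0.416, 0.1303]]
scene [367 283  20  16 164] [376.17073171 290.52439024] [0.44262319 0.12768483 0.025     ] [[0.46, 0.1171], [0.4211, 0.1067], [0.421, 0.1339], [0.4594, 0.1438]]
top [320 275  19  22 215] [329.06511628 285.53023256] [0.45406432 0.01224405 0.025     ] [[0.445, 0.0348], [0.4793, 0.0125], [0.464, -0.0113], [0.4298, 0.011]]
top [273 282  15  24 228] [279.60964912 293.47807018] [0.43440642 0.12413277 0.025     ] [[0.4558, 0.1432], [0.4618, 0.1182], [0.4139, 0.1063], [0.408, 0.1312]]
bin [0.54659692 0.39278222 0.085     ]
bin [0.5640004  0.22676191 0.085     ]
bin [0.40316201 0.20792933 0.085     ]
bin [0.38144316 0.36831801 0.085     ]
lens [0.68654187 0.19706705 0.066     ] loupe [0.62883245 0.2411763  0.03      ] crown [ 0.58298424 -0.12656569  0.297     ]
```

View pics/tc.png

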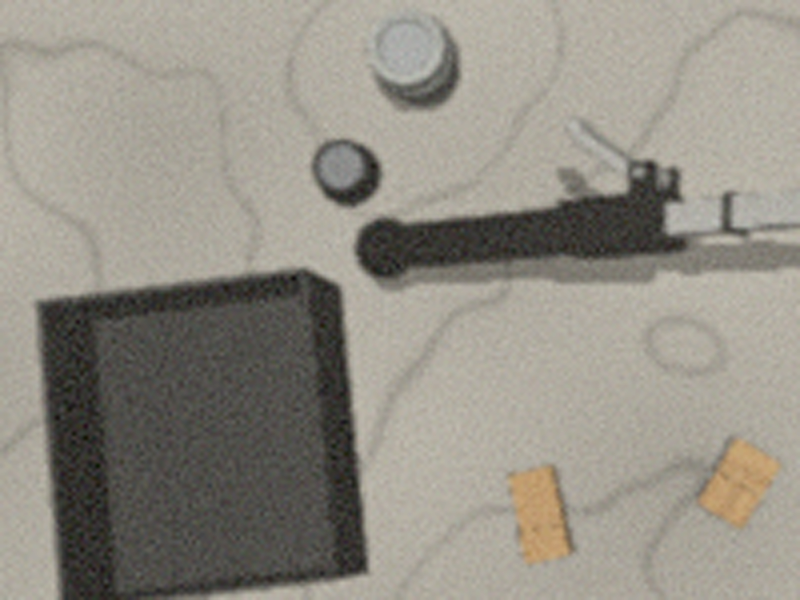

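View pics/sc.png

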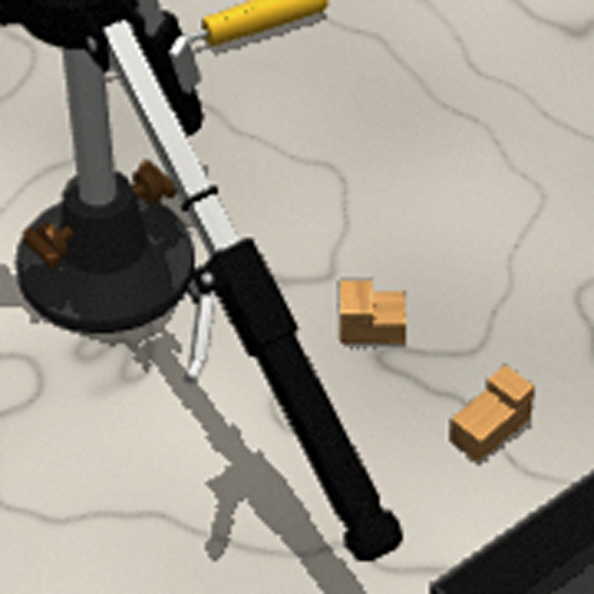

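Both blocks and the bin are consistent with the given sizes. In the crops the clamp's upper edge is near top (311,217), the ring is near top (327,218), and the lever tip is near top (288,196). Next: the move to offcut_a, plus the leg geometry.

```bash
cat >> h.py <<'E'
from scipy.spatial.transform import Rotation as Ro
def go(p,yaw,pos=None,rot=None,roll=np.pi):
    o=bot.observe();pos=o["position"] if pos is None else np.array(pos);rot=o["tool_rot"] if rot is None else rot
    R=Ro.from_euler("xyz",rot);T=Ro.from_euler("xyz",[np.pi,0,np.radians(yaw)])
    print("shift cm",(R.inv().apply(np.array(p)-pos)*100).round(2),"turn",(R.inv()*T).as_rotvec(degrees=True).round(2))
E
python3 - <<'E'
from h import *
import pickle
go([.435,.124,.11],194)
fs=pickle.load(open("f0.pkl","rb"));t,s=fs["top"],fs["scene"]
T=lambda x,y:(145+(x+.5)/4-.5,165+(y+.5)/4-.5); S=lambda x,y:(230+x/3.3,165+y/3.3)
# tc coords / sc coords
for n,a,b in [("ring low",(723,215),(202,203)),("clamp top",(666,217),(234,248)),("foot",(384,249),(373,534)),("levertip",(575,125),(192,376))]:
    X,r=tri([(t,*T(*a)),(s,*S(*b))]);print(n,X.round(4),np.round(r,1).tolist())
E
```

```text
shift cm [-37.62 -37.35  12.12] turn [-6.000e-02 -1.000e-02 -3.181e+01]
ring low [0.5808 0.0212 0.1989] [[0.0, -0.1], [0.1, 0.0]]
clamp top [0.5792 0.0503 0.1868] [[-0.7, 1.0], [-1.3, -0.1]]
foot [0.5769 0.2058 0.0882] [[-0.1, 0.2], [-0.2, -0.0]]
levertip [0.6327 0.0977 0.1527] [[-0.2, 0.3], [-0.3, -0.0]]
```

Emit:
{"name": "servo_tool", "arguments": {"plan": [[6.5,-37.6,-37.4,12.1,0,0,-31.8],[6.5,-37.6,-37.4,12.1,0,0,-31.8],[6.5,-37.6,-37.4,12.1,0,0,-31.8],[6.5,-37.6,-37.4,12.1,0,0,-31.8],[6.5,-37.6,-37.4,12.1,0,0,-31.8],[6.5,-37.6,-37.4,12.1,0,0,-31.8],[6.5,-37.6,-37.4,12.1,0,0,-31.8],[6.5,-37.6,-37.4,12.1,0,0,-31.8],[6.5,-37.6,-37.4,12.1,0,0,-31.8],[6.5,-37.6,-37.4,12.1,0,0,-31.8]], "force": 40}}

```text
clock: 1.1
position: [0.4155, 0.1602, 0.1197]
tool_rot: [-3.142, 0.0, -2.897]
force: [1.4, 0.8, -0.3]
grip_width: 0.0647
finger_force: 0.0
```

```bash
python3 -c "
from h import *
print(bot.observe()['qpos'].round(2));go([.435,.124,.11],194)"
```

```text
[-0.42  0.42 -0.1   2.15  0.07  0.57  1.24]
shift cm [-1.01 -3.98  0.97] turn [-0.    0.01  0.01]
```

Emit:
{"name": "servo_tool", "arguments": {"plan": [[6.5,0,0,0,0,0,0],[6.5,0,0,0,0,0,0],[6.5,0,0,0,0,0,0]]}}

```text
clock: 1.4
position: [0.4148, 0.163, 0.1202]
tool_rot: [3.141, 0.0, -2.896]
force: [0.2, 0.7, -0.1]
grip_width: 0.0643
finger_force: 0.0
```

```bash
python3 -c "
from h import *
go([.435,.124,.004],194)"
```

```text
shift cm [-1.02 -4.28 11.62] turn [0.02 0.   0.05]
```

Emit:
{"name": "servo_tool", "arguments": {"plan": [[6.5,-1.0,-4.3,3,0,0,0],[6.5,-1.0,-4.3,5,0,0,0],[6.5,-1.0,-4.3,8,0,0,0],[6.5,-1.0,-4.3,10.5,0,0,0],[6.5,-1.0,-4.3,11.6,0,0,0],[6.5,-1.0,-4.3,11.6,0,0,0],[0.5,-1.0,-4.3,11.6,0,0,0],[0.5,-1.0,-4.3,11.6,0,0,0],[0.5,-1.0,-4.3,11.6,0,0,0],[0.5,-1.0,-4.3,11.6,0,0,0]]}}

```text
clock: 2.4
position: [0.4357, 0.123, 0.0052]
tool_rot: [3.141, 0.002, -2.897]
force: [-3.6, 0.3, 13.9]
grip_width: 0.0257
finger_force: 38.8
```

```bash
python3 -c "
from h import *
go([.474,.31,.10],194)"
```

```text
shift cm [-8.25 17.22 -9.46] turn [ 0.02  0.1  -0.01]
```

Emit:
{"name": "servo_tool", "arguments": {"plan": [[0.5,0,0,-5,0,0,0],[0.5,0,0,-10,0,0,0],[0.5,0,0,-13,0,0,0],[0.5,-2.4,5,-13,0,0,0],[0.5,-4.5,9,-13,0,0,0],[0.5,-6.5,13,-13,0,0,0],[0.5,-8.2,17.2,-13,0,0,0],[0.5,-8.2,17.2,-11,0,0,0],[0.5,-8.2,17.2,-7.5,0,0,0],[0.5,-8.2,17.2,-7.5,0,0,0]]}}

```text
clock: 3.4
position: [0.4714, 0.3084, 0.0765]
tool_rot: [-3.14, -0.004, -2.897]
force: [-0.6, 0.4, -1.0]
grip_width: 0.025
finger_force: 40.4
```

Emit:
{"name": "servo_tool", "arguments": {"plan": [[0.5,0,0,0,0,0,0],[5.5,0,0,0,0,0,0],[5.5,0,0,0,0,0,0],[5.5,0,0,0,0,0,0],[5.5,0,0,-5,0,0,0],[5.5,0,0,-7,0,0,0],[5.5,0,0,-7,0,0,0]]}}

```text
clock: 4.1
position: [0.4745, 0.3103, 0.1525]
tool_rot: [3.14, 0.005, -2.898]
force: [0.3, 0.8, -0.1]
grip_width: 0.0548
finger_force: 0.0
```

```bash
python3 -c "
from h import *
go([.4545,.012,.11],147)
f=bot.grab_frame('top');h=cv2.cvtColor(f['frame'],cv2.COLOR_BGR2HSV)
m=cv2.inRange(h,(8,90,50),(18,255,255));k,_,st,c=cv2.connectedComponentsWithStats(m)
print([(st[i],c[i]) for i in range(1,k) if 40<st[i,4]<800])"
```

```text
shift cm [  9.16 -28.47   4.15] turn [ 0.22  0.22 46.97]
[(array([193, 271,  14,  16, 155], dtype=int32), array([199.8, 279. ])), (array([320, 275,  19,  21, 214], dtype=int32), array([329.20560748, 285.39252336]))]
```

Offcut_a is in the bin. Going for offcut_b.

Emit:
{"name": "servo_tool", "arguments": {"plan": [[6.5,1.5,-4.7,0,0,0,8],[6.5,3,-9.5,0,0,0,16],[6.5,4.5,-14,0,0,0,24],[6.5,6,-18.5,1,0,0,32],[6.5,7.5,-23.3,2.5,0,0,40],[6.5,9.2,-28.5,4,0,0,47],[6.5,9.2,-28.5,4,0,0,47],[6.5,9.2,-28.5,4,0,0,47],[6.5,9.2,-28.5,4,0,0,47],[6.5,9.2,-28.5,4,0,0,47]]}}

```text
clock: 5.15
position: [0.453, 0.0119, 0.1091]
tool_rot: [3.141, -0.0, 2.568]
force: [-0.8, 0.1, -0.4]
grip_width: 0.0649
finger_force: 0.0
```

```bash
python3 -c "
from h import *
go([.4545,.012,.005],147)"
```

```text
shift cm [-0.12  0.08 10.41] turn [ 0.03 -0.    0.12]
```

Emit:
{"name": "servo_tool", "arguments": {"plan": [[6.5,-0.1,0.1,4,0,0,0],[6.5,-0.1,0.1,8,0,0,0],[6.5,-0.1,0.1,10.3,0,0,0],[6.5,-0.1,0.1,10.3,0,0,0],[0.5,-0.1,0.1,10.3,0,0,0],[0.5,-0.1,0.1,10.3,0,0,0],[0.5,-0.1,0.1,10.3,0,0,0],[0.5,-0.1,0.1,10.3,0,0,0],[0.5,-0.1,0.1,10.3,0,0,0]]}}

```text
clock: 6.05
position: [0.4551, 0.0113, 0.0076]
tool_rot: [3.14, 0.002, 2.566]
force: [-1.8, 1.9, 11.2]
grip_width: 0.0295
finger_force: 38.4
```

```bash
python3 -c "
from h import *
go([.45,.28,.10],180)"
```

```text
shift cm [15.04 22.27 -9.22] turn [  0.07   0.13 -32.99]
```

Emit:
{"name": "servo_tool", "arguments": {"plan": [[0.5,0,0,-5,0,0,0],[0.5,0,0,-10,0,0,0],[0.5,0,0,-13,0,0,-3],[0.5,2.8,4,-13,0,0,-11],[0.5,5.5,8,-13,0,0,-19],[0.5,8,12,-13,0,0,-27],[0.5,11,16,-13,0,0,-33],[0.5,13.5,20,-13,0,0,-33],[0.5,15,22.3,-11,0,0,-33],[0.5,15,22.3,-8.5,0,0,-33]]}}

```text
clock: 7.05
position: [0.4499, 0.2849, 0.0925]
tool_rot: [3.137, 0.004, -3.137]
force: [1.0, -0.6, -0.8]
grip_width: 0.0292
finger_force: 40.2
```

Emit:
{"name": "servo_tool", "arguments": {"plan": [[0.5,0,0,0,0,0,0],[0.5,0,0,0,0,0,0],[5.5,0,0,0,0,0,0],[5.5,0,0,0,0,0,0],[5.5,0,0,0,0,0,0],[5.5,0,0,-5,0,0,0],[5.5,0,0,-10,0,0,0],[5.5,0,0,-15,0,0,0],[5.5,0,0,-17,0,0,0],[5.5,0,0,-17,0,0,0]]}}

```text
clock: 8.05
position: [0.451, 0.2802, 0.2647]
tool_rot: [3.138, 0.005, 3.141]
force: [-1.3, -1.0, -0.4]
grip_width: 0.055
finger_force: 0.0
```

```bash
python3 -c "
from h import *
import pickle
fs={n:bot.grab_frame(n) for n in('scene','top')};pickle.dump(fs,open('f1.pkl','wb'))
t,s=fs['top']['frame'],fs['scene']['frame']
a=cv2.resize(t[170:320,150:350],None,fx=4,fy=4,interpolation=cv2.INTER_CUBIC)
b=cv2.resize(s[205:285,270:350],None,fx=7,fy=7,interpolation=cv2.INTER_CUBIC)
cv2.imwrite('pics/tc1.png',cv2.convertScaleAbs(a,alpha=1.6));cv2.imwrite('pics/sc1.png',cv2.convertScaleAbs(b,alpha=1.6))
"
```

```text
(no output)
```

View pics/tc1.png

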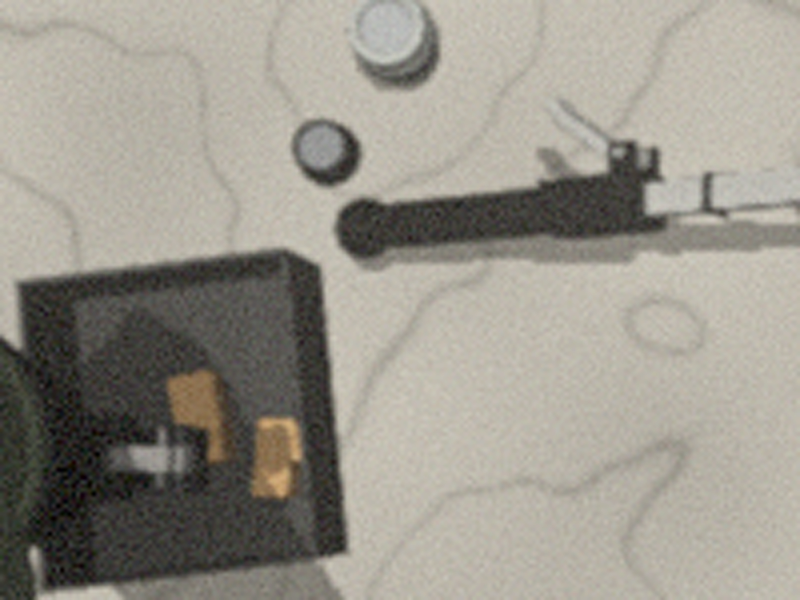

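View pics/sc1.png

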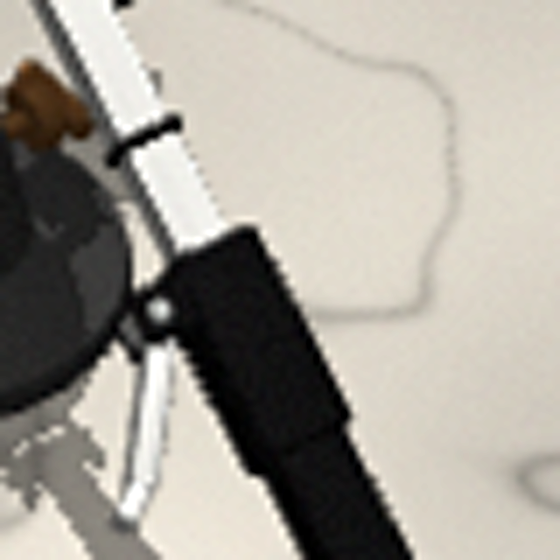

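Both offcuts lie in the bin, at crop (200,415) and (277,457). In the scene crop, the clamp's upper edge runs from (178,262) to (255,228), and the ring crosses the tube near (145,143). Now I'll fit the leg's frame from profiles along the tube in both views.

```bash
cat > leg.py <<'E'
from h import *
from scipy.ndimage import map_coordinates
from scipy.optimize import least_squares
def prof(f,p,q,w=2.5,n=161):
    g=cv2.cvtColor(f["frame"],cv2.COLOR_BGR2GRAY).astype(float);p,q=np.array(p,float),np.array(q,float)
    d=(q-p)/np.linalg.norm(q-p);nrm=np.array([-d[1],d[0]]);k=np.linspace(0,1,n)
    P=p+(q-p)*k[:,None];return P,np.mean([map_coordinates(g,[(P+nrm*o)[:,1],(P+nrm*o)[:,0]],order=1) for o in np.linspace(-w,w,7)],0)
def edges(f,p,q):  # ring dip centre, clamp edge; p uphill of the ring, q inside the clamp
    P,v=prof(f,p,q);hi=np.percentile(v,85);lo=v[-8:].mean();th=(hi+lo)/2
    e=len(v)-1
    while v[e]<th:e-=1
    w=np.clip(hi*.93-v[:e-12],0,None);k=(w*np.arange(e-12)).sum()/w.sum()
    return np.array([np.interp(k,range(len(P)),P[:,i]) for i in(0,1)]),P[e],v[::8].round()
def frame(psi):
    c,s=np.cos(psi),np.sin(psi);h=np.array([-s,c,0]);C,S=np.cos(np.pi/6),.5;Z=np.array([0,0,1.])
    return np.array([c,s,0]),h*C-Z*S,h*S+Z*C
def L(q,x,y,z):
    X,Y,Z_=frame(q[3]);return q[:3]+x*X+y*Y+z*Z_
E
python3 - <<'E'
from leg import *
import pickle
fs=pickle.load(open("f1.pkl","rb"));t,s=fs["top"],fs["scene"]
T=lambda x,y:np.array((150+(x+.5)/4-.5,170+(y+.5)/4-.5)); S=lambda x,y:np.array((270+(x+.5)/7-.5,205+(y+.5)/7-.5))
rs,cs,v1=edges(s,S(110,80),S(240,292)); rt,ct,v2=edges(t,T(760,187),T(620,203))
print(rs,cs,v1);print(rt,ct,v2)
foot=T(365,228)
fs_=np.array([230+373/3.3,165+534/3.3])
def res(q):
    r=[proj(s,L(q,0,0,.014))-cs,proj(s,L(q,0,-q[4]-.002,.010))-rs,proj(t,L(q,0,0,.008))-ct,proj(t,L(q,0,-q[4]-.002,.010))-rt,
       proj(t,L(q,0,.19,.0))-foot,proj(s,L(q,0,.19,0))-fs_]
    r[4]=r[4]*[.0,1];r[5]=r[5]*[.5,0.];return np.concatenate(r)
o=least_squares(res,[.58,.05,.185,0,.035]);q=o.x
print(q,np.degrees(q[3]));print(res(q).round(2).tolist())
Xt,_=tri([(t,*T(557,103)),(s,*S(125,515))]);X,Y,Z=frame(q[3]);d=Xt-q[:3];print("tip in leg",d@X,d@Y,d@Z,"ang",np.arctan2(d@X-.023,d@Y-.012))
# column check
a=plane(t,413,209,.297);d=a-q[:3];print("crown in leg x",d@X)
np.save("q.npy",q);G=L(q,0,.038,0);print("grip",G)
E
```

```text
[290.1686833  223.96299563] [299.44642857 239.09285714] [138. 141. 144. 149. 147.  37. 104. 151. 149. 149. 149. 149. 149. 150.
 151. 117.  12.  11.  10.  11.  11.]
[326.18002985 217.91156802] [310.75  219.675] [117. 116. 118. 116. 117. 119. 118.  86.  67. 115. 119. 116. 118. 117.
 118. 120. 104.  50.  37.  40.  40.]
[0.58058248 0.04512292 0.17894248 0.01412133 0.0332869 ] 0.8090924135207497
[0.02, 0.26, 0.52, -0.19, 0.29, -0.34, 0.06, -0.18, -0.0, 0.03, 0.09, 0.0]
tip in leg 0.05363767860657769 0.05612447274337625 0.003983436684230138 ang 0.6069216653926213
crown in leg x -2.286651754319349e-05
grip [0.58011777 0.0780286  0.15994248]
```

The fit is consistent, with residuals under 0.5 px and the column in the leg's plane. Mouth to mark is about 33 mm, and the lever is open about 0.6 rad.

```bash
python3 -c "
from h import *
go([.596,.078,.245],90.8)"
```

```text
shift cm [-14.63 -20.14   1.62] turn [4.000e-02 1.000e-02 8.918e+01]
```

Emit:
{"name": "servo_tool", "arguments": {"plan": [[8.2,-2,-2.5,0,0,0,8],[8.2,-4,-5,0,0,0,16],[8.2,-6,-8,0,0,0,24],[8.2,-8,-11,0,0,0,32],[8.2,-10,-14,0,0,0,40],[8.2,-12,-17,0,0,0,48],[8.2,-13.5,-19,0,0,0,56],[8.2,-14.6,-20.1,0,0,0,64],[8.2,-14.6,-20.1,0,0,0,72],[8.2,-14.6,-20.1,0,0,0,80]]}}

```text
clock: 9.15
position: [0.5954, 0.0778, 0.2593]
tool_rot: [-3.139, 0.001, 1.738]
force: [-0.2, -0.8, -1.4]
grip_width: 0.0822
finger_force: 0.0
```

Emit:
{"name": "servo_tool", "arguments": {"plan": [[8.2,0,0,0,0,0,8],[8.2,0,0,0,0,0,9.2],[8.2,0,0,0,0,0,9.2],[8.2,0,0,0,0,0,9.2]]}}

```text
clock: 9.55
position: [0.5957, 0.0786, 0.2606]
tool_rot: [-3.141, 0.0, 1.588]
force: [0.7, 0.4, 0.2]
grip_width: 0.082
finger_force: 0.0
```

```bash
python3 -c "
from h import *
print(bot.observe()['qpos'].round(2));go([.596,.078,.139],90.8)"
```

```text
[-0.49  0.48  0.38  1.65 -0.2   1.05 -0.03]
shift cm [-0.06  0.04 12.16] turn [-0.04  0.02  0.18]
```

Emit:
{"name": "servo_tool", "arguments": {"plan": [[8.2,0,0,3,0,0,0],[8.2,0,0,6,0,0,0],[8.2,0,0,8,0,0,0],[8.2,0,0,10,0,0,0],[8.2,0,0,12.1,0,0,0],[8.2,0,0,12.1,0,0,0],[6.8,0,0,12.1,0,0,0],[6.8,0,0,12.1,0,0,0],[6.8,0,0,12.1,0,0,0]], "force": 20}}

```text
clock: 10.45
position: [0.5963, 0.0787, 0.1412]
tool_rot: [3.14, -0.0, 1.585]
force: [-0.5, -0.1, -0.1]
grip_width: 0.0682
finger_force: 0.0
```

```bash
python3 - <<'E'
from leg import *
q=np.load("q.npy")
a=[]
for n in("top","scene"):
    f=bot.grab_frame(n);g=f["frame"];u,v=proj(f,L(q,.01,.02,0)).astype(int);k=5 if n=="top" else 6
    c=g[v-33:v+33,u-33:u+33];a.append(cv2.resize(cv2.convertScaleAbs(c,alpha=1.6),(396,396),interpolation=cv2.INTER_CUBIC))
cv2.imwrite("pics/grip.png",np.hstack(a))
E
```

```text
(no output)
```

View pics/grip.png

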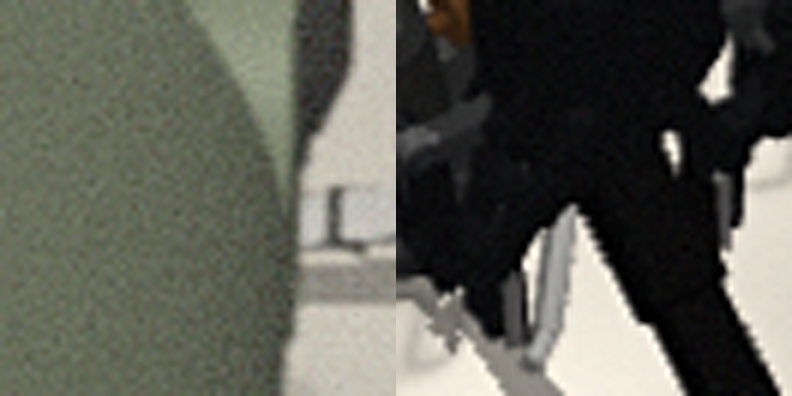

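The pads straddle the clamp and lever: the grey pads are at right-panel (515,305) by the lever tip and (722,210) by the bare side. In the top view the ring is still visible at left-panel (337,215). Closing in small steps.

Emit:
{"name": "servo_tool", "arguments": {"plan": [[6.5,0,0,0,0,0,0],[6.5,0,0,0,0,0,0],[6.3,0,0,0,0,0,0],[6.3,0,0,0,0,0,0]]}}

```text
clock: 10.95
position: [0.5967, 0.0788, 0.1408]
tool_rot: [3.139, -0.0, 1.585]
force: [3.8, 0.3, 6.1]
grip_width: 0.0632
finger_force: 5.7
```

Emit:
{"name": "servo_tool", "arguments": {"plan": [[6.15,0,0,0,0,0,0],[6.15,0,0,0,0,0,0],[6.15,0,0,0,0,0,0]]}}

```text
clock: 11.25
position: [0.5961, 0.079, 0.1407]
tool_rot: [3.141, -0.001, 1.585]
force: [-0.5, -0.4, 10.2]
grip_width: 0.0617
finger_force: 10.7
```

Emit:
{"name": "servo_tool", "arguments": {"plan": [[6.0,0,0,0,0,0,0],[6.0,0,0,0,0,0,0],[6.0,0,0,0,0,0,0]]}}

```text
clock: 11.55
position: [0.5954, 0.0791, 0.1407]
tool_rot: [-3.141, -0.001, 1.585]
force: [-5.5, 2.2, 14.1]
grip_width: 0.0601
finger_force: 13.3
```

Emit:
{"name": "servo_tool", "arguments": {"plan": [[6.0,-0.3,-0.1,-0.17,0,0,0],[6.0,-0.6,-0.1,-0.35,0,0,0],[6.0,-0.9,-0.1,-0.52,0,0,0],[6.0,-1.2,-0.1,-0.7,0,0,0],[6.0,-1.5,-0.1,-0.87,0,0,0],[6.0,-1.8,-0.1,-1.04,0,0,0],[6.0,-1.8,-0.1,-1.04,0,0,0]]}}

```text
clock: 12.25
position: [0.5956, 0.0613, 0.1511]
tool_rot: [3.14, -0.001, 1.585]
force: [4.1, 4.8, 3.6]
grip_width: 0.0602
finger_force: 8.8
```

```bash
cat > gap.py <<'E'
from leg import *
q=np.load("q.npy");a=[]
for n in("top","scene"):
    f=bot.grab_frame(n);P,v=prof(f,proj(f,L(q,0,-.055,.009)),proj(f,L(q,0,.005,.009)),w=1.5,n=31);print(n,v.round().astype(int).tolist())
    u,w=proj(f,L(q,.0,-.02,0)).astype(int);a.append(cv2.resize(cv2.convertScaleAbs(f["frame"][w-33:w+33,u-33:u+33],alpha=1.6),(396,396),interpolation=cv2.INTER_CUBIC))
cv2.imwrite("pics/gap.png",np.hstack(a))
E
python3 gap.py
```

```text
top [120, 116, 105, 80, 56, 51, 51, 54, 56, 56, 56, 55, 55, 57, 58, 59, 60, 60, 60, 60, 62, 64, 63, 64, 63, 63, 64, 63, 64, 63, 63]
scene [8, 6, 7, 6, 8, 8, 8, 7, 6, 8, 8, 8, 8, 10, 10, 9, 8, 6, 7, 7, 7, 7, 7, 7, 7, 8, 7, 7, 7, 7, 8]
```

Both views of the ring are now occluded by the arm, so I'll track the leg by its foot instead.

```bash
cat > foot.py <<'E'
from leg import *
import pickle
q=np.load("q.npy");f0=pickle.load(open("f1.pkl","rb"))
def edge(f):
    s=np.linspace(.10,.25,301);g=cv2.cvtColor(f["frame"],cv2.COLOR_BGR2GRAY).astype(float)
    v=np.mean([map_coordinates(g,np.array([proj(f,L(q,o,k,0))[::-1] for k in s]).T,order=1) for o in(-.004,0,.004)],0)
    hi=np.median(v[-40:]);lo=np.percentile(v,10);th=(hi+lo)/2
    e=len(v)-1
    while v[e]>th and e:e-=1
    return s[e],lo,hi,g
for n in("scene","top"):
    f=bot.grab_frame(n);a=edge(f0[n]);b=edge(f);print(n,a[:3],b[:3],"moved mm",(a[0]-b[0])*1000)
cv2.imwrite("pics/now.png",bot.grab_frame("scene")["frame"])
E
python3 foot.py
```

```text
scene (np.float64(0.197), np.float64(8.53870713477715), np.float64(144.4749684739263)) (np.float64(0.20800000000000002), np.float64(5.769146923432199), np.float64(148.07521986669923)) moved mm -11.00000000000001
top (np.float64(0.20550000000000002), np.float64(35.10521038851617), np.float64(117.84913033777016)) (np.float64(0.2025), np.float64(58.82869498636334), np.float64(121.06379718419427)) moved mm 3.0000000000000027
```

```bash
python3 - <<'E'
from leg import *
import pickle
f0=pickle.load(open("f1.pkl","rb"));s1=cv2.imread("pics/now.png")
a=[cv2.resize(cv2.convertScaleAbs(i[225:350,280:380],alpha=1.6),(400,500),interpolation=cv2.INTER_CUBIC) for i in(f0["scene"]["frame"],s1)]
cv2.imwrite("pics/ft.png",np.hstack(a))
E
```

```text
(no output)
```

View pics/ft.png

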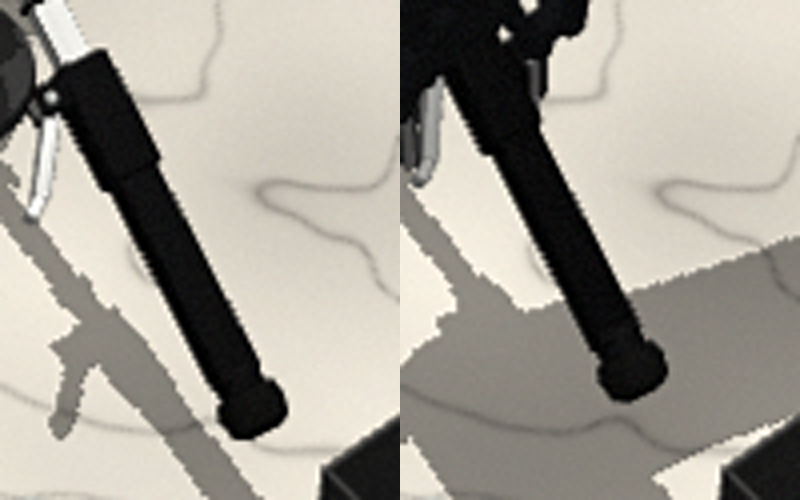

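The foot moved up from left-panel (253,405) to right-panel (633,370), so the leg follows the grip. Now to quantify that with a fixed dark threshold.

```bash
cat > foot.py <<'E'
from leg import *
import pickle
q=np.load("q.npy");f0=pickle.load(open("f1.pkl","rb"))
def edge(f,th):
    s=np.linspace(.10,.25,601);g=cv2.cvtColor(f["frame"],cv2.COLOR_BGR2GRAY).astype(float);r=[]
    for o in(-.006,-.003,0,.003,.006):
        v=map_coordinates(g,np.array([proj(f,L(q,o,k,0))[::-1] for k in s]).T,order=1)
        r.append(s[np.where(v<th)[0].max()])
    return np.array(r)
f=bot.grab_frame("scene")
for th in(30,45):print((edge(f0["scene"],th)-edge(f,th))*1000)
# template match of the foot patch (dark mask), motion along the axis, subpixel
def mask(f):return np.clip(cv2.cvtColor(f["frame"],cv2.COLOR_BGR2GRAY),0,60)
u,v=proj(f,L(q,0,.19,0)).astype(int);t=mask(f0["scene"])[v-16:v+12,u-14:u+14]
R=cv2.matchTemplate(mask(f)[v-46:v+32,u-34:u+34],t,cv2.TM_CCOEFF_NORMED);_,m,_,l=cv2.minMaxLoc(R)
def sub(a):return (a[0]-a[2])/(2*(a[0]-2*a[1]+a[2]))
x=l[0]+sub(R[l[1],l[0]-1:l[0]+2])-20;y=l[1]+sub(R[l[1]-1:l[1]+2,l[0]])-30
d=lambda k:proj(f,L(q,0,.19-k,0))-proj(f,L(q,0,.19,0))
k=min(np.linspace(0,.09,901),key=lambda k:np.linalg.norm(d(k)-[x,y]));print("match",m,x,y,"moved mm",k*1000,"err px",d(k)-[x,y], "target",q[4]*1000)
E
python3 foot.py
```

```text
[ 0.  20.  20.  19.5 20. ]
[ 0.    0.   19.75 19.25 19.75]
match 0.9725125432014465 -5.0712976 -9.568569 moved mm 20.299999999999997 err px [ 0.13042036 -0.06360536] target 33.286898181785006
```

Emit:
{"name": "servo_tool", "arguments": {"plan": [[6.0,-0.3,0,-0.17,0,0,0],[6.0,-0.6,0,-0.35,0,0,0],[6.0,-0.9,0,-0.52,0,0,0],[6.0,-1.13,0,-0.65,0,0,0],[6.0,-1.13,0,-0.65,0,0,0],[6.0,-1.13,0,-0.65,0,0,0]]}}

```text
clock: 13.15
position: [0.5958, 0.0503, 0.1574]
tool_rot: [3.14, -0.001, 1.586]
force: [3.2, 5.2, 3.2]
grip_width: 0.0603
finger_force: 8.7
```

```bash
python3 foot.py; python3 gap.py
```

```text
[ 0.   33.25 33.   33.25 33.5 ]
[ 0.    0.   32.75 33.   33.25]
match 0.9799054861068726 -8.205847 -15.766203 moved mm 33.4 err px [ 0.08813896 -0.05916049] target 33.286898181785006
top [56, 57, 55, 61, 57, 60, 61, 62, 60, 60, 62, 62, 64, 63, 60, 63, 65, 65, 64, 65, 66, 67, 67, 67, 66, 66, 66, 67, 67, 66, 65]
scene [6, 8, 7, 8, 7, 7, 10, 10, 10, 7, 6, 7, 8, 7, 7, 5, 7, 7, 8, 7, 7, 7, 7, 7, 6, 7, 7, 7, 7, 7, 7]
```

The leg is at the mark with the lever open. Squeezing now, shifting the hand to −x and lifting it slightly to offset the pads' swing.

Emit:
{"name": "servo_tool", "arguments": {"plan": [[5.9,0,-0.05,-0.02,0,0,0],[5.8,0,-0.1,-0.04,0,0,0],[5.7,0,-0.15,-0.06,0,0,0],[5.6,0,-0.2,-0.08,0,0,0],[5.5,0,-0.25,-0.1,0,0,0],[5.4,0,-0.3,-0.12,0,0,0],[5.3,0,-0.35,-0.14,0,0,0],[5.3,0,-0.35,-0.14,0,0,0]], "force": 50}}

```text
clock: 14.1
position: [0.5917, 0.0493, 0.1584]
tool_rot: [3.142, 0.0, 1.585]
force: [-0.1, -0.2, -0.5]
grip_width: 0.0527
finger_force: 0.0
```

```bash
python3 foot.py
```

```text
[ 0.   -0.25 -0.5  -0.5  -0.25]
[ 0.    0.   -0.75 -0.5  -0.5 ]
match 0.9873138666152954 -0.046669006 0.079444885 moved mm 0.0 err px [ 0.04666901 -0.07944489] target 33.286898181785006
```

The leg slipped back: the bare-side finger was too lightly loaded against the slanted lever's wedging. I'll open, return, regrip, and preload the bare side while closing.

Emit:
{"name": "servo_tool", "arguments": {"plan": [[8.2,0,0.4,0,0,0,0],[8.2,0,0.4,0,0,0,0],[8.2,0,0.4,0,0,0,0],[8.2,1,0.4,0.58,0,0,0],[8.2,2,0.4,1.16,0,0,0],[8.2,2.9,0.4,1.7,0,0,0],[8.2,2.9,0.4,1.7,0,0,0],[6.6,2.9,0.4,1.7,0,0,0],[6.6,2.9,0.4,1.7,0,0,0]], "force": 30}}

```text
clock: 15.05
position: [0.5954, 0.078, 0.1415]
tool_rot: [3.141, 0.0, 1.584]
force: [0.3, -0.2, 0.4]
grip_width: 0.0663
finger_force: 0.0
```

```bash
python3 foot.py; python3 - <<'E'
from leg import *
q=np.load("q.npy");f=bot.grab_frame("scene");g=f["frame"];u,v=proj(f,L(q,.03,.04,0)).astype(int)
cv2.imwrite("pics/lv.png",cv2.resize(cv2.convertScaleAbs(g[v-35:v+35,u-35:u+35],alpha=1.6),(560,560),interpolation=cv2.INTER_CUBIC));print(u,v)
for a in(.2,.3,.4,.5,.6):print(a,(proj(f,L(q,.023+.048*np.sin(a),.012+.048*np.cos(a),0))-[u-35,v-35])*8)
E
```

```text
[ 0.   -0.25 -0.5  -0.25 -0.25]
[ 0.    0.   -0.75 -0.5  -0.5 ]
match 0.9881292581558228 -0.046377182 0.073244095 moved mm 0.0 err px [ 0.04637718 -0.07324409] target 33.286898181785006
293 265
0.2 [312.45823557 363.07185271]
0.3 [293.26342174 366.61784311]
0.4 [273.66963509 368.21128492]
0.5 [253.87728702 367.82928767]
0.6 [234.09016128 365.46983122]
```

View pics/lv.png

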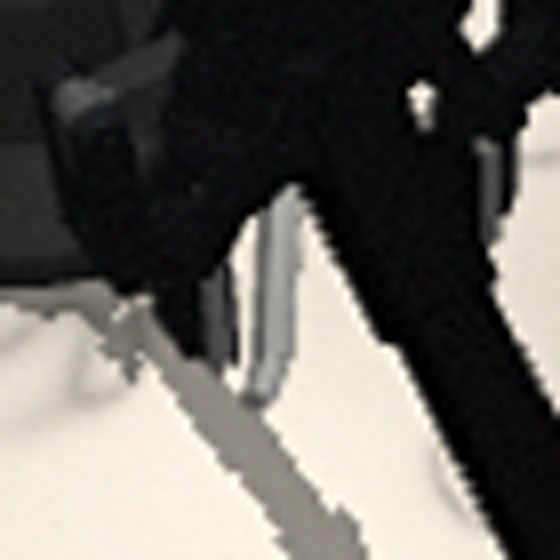

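The lever's outer face runs to about (250,375) in the crop, so it is open about 0.5 rad. Regripping with bare-side preload.

Emit:
{"name": "servo_tool", "arguments": {"plan": [[6.0,0,0,0,0,0,0],[6.0,0,0,0,0,0,0],[5.8,0,0,0,0,0,0],[5.8,0,0,0,0,0,0],[5.8,0,0,0,0,0,0]]}}

```text
clock: 15.65
position: [0.5944, 0.0781, 0.1416]
tool_rot: [-3.14, 0.0, 1.584]
force: [-10.1, -1.0, 10.0]
grip_width: 0.0582
finger_force: 13.1
```

Emit:
{"name": "servo_tool", "arguments": {"plan": [[5.65,0,0,0,0,0,0],[5.65,0,0,0,0,0,0],[5.65,0,0,0,0,0,0]]}}

```text
clock: 15.95
position: [0.5937, 0.0781, 0.1416]
tool_rot: [-3.138, -0.0, 1.584]
force: [-16.6, -1.0, 16.4]
grip_width: 0.0569
finger_force: 16.1
```

Emit:
{"name": "servo_tool", "arguments": {"plan": [[5.5,0,0,0,0,0,0],[5.5,0,0,0,0,0,0],[5.5,0,0,0,0,0,0]]}}

```text
clock: 16.25
position: [0.593, 0.0781, 0.1416]
tool_rot: [-3.137, -0.0, 1.584]
force: [-20.9, -1.2, 21.5]
grip_width: 0.0554
finger_force: 19.5
```

Emit:
{"name": "servo_tool", "arguments": {"plan": [[5.5,0,-0.1,0,0,0,0],[5.5,0,-0.1,0,0,0,0],[5.5,0,-0.1,0,0,0,0]]}}

```text
clock: 16.55
position: [0.5929, 0.0781, 0.1417]
tool_rot: [-3.139, -0.0, 1.584]
force: [-14.6, -1.2, 16.2]
grip_width: 0.055
finger_force: 15.6
```

Emit:
{"name": "servo_tool", "arguments": {"plan": [[5.4,0,-0.1,0,0,0,0],[5.4,0,-0.1,0,0,0,0],[5.4,0,-0.1,0,0,0,0]]}}

```text
clock: 16.85
position: [0.5924, 0.0781, 0.1418]
tool_rot: [-3.14, -0.0, 1.584]
force: [-9.9, 0.0, 15.1]
grip_width: 0.0542
finger_force: 14.1
```

Emit:
{"name": "servo_tool", "arguments": {"plan": [[5.3,0,-0.05,-0.05,0,0,0],[5.3,0,-0.05,-0.1,0,0,0],[5.3,0,-0.05,-0.1,0,0,0]]}}

```text
clock: 17.15
position: [0.5918, 0.0781, 0.142]
tool_rot: [-3.14, 0.0, 1.584]
force: [-6.0, -0.6, 0.6]
grip_width: 0.0532
finger_force: 12.4
```

Emit:
{"name": "servo_tool", "arguments": {"plan": [[5.25,-0.3,0,-0.17,0,0,0],[5.25,-0.6,0,-0.35,0,0,0],[5.25,-0.9,0,-0.52,0,0,0],[5.25,-1.2,0,-0.7,0,0,0],[5.25,-1.5,0,-0.87,0,0,0],[5.25,-1.8,0,-1.04,0,0,0],[5.25,-2.1,0,-1.21,0,0,0],[5.25,-2.5,0,-1.44,0,0,0],[5.25,-2.88,0,-1.66,0,0,0],[5.25,-2.88,0,-1.66,0,0,0]]}}

```text
clock: 18.15
position: [0.5921, 0.0493, 0.1587]
tool_rot: [-3.139, -0.0, 1.584]
force: [-7.1, 0.4, 0.9]
grip_width: 0.0528
finger_force: 12.5
```

```bash
python3 foot.py
```

```text
[ 0.   33.25 33.   33.25 33.5 ]
[ 0.    0.   33.   33.   33.25]
match 0.9795833230018616 -8.210051 -15.761804 moved mm 33.4 err px [ 0.09234276 -0.06355979] target 33.286898181785006
```

Emit:
{"name": "servo_tool", "arguments": {"plan": [[5.15,0,0,-0.02,0,0,0],[5.05,0,-0.04,-0.04,0,0,0],[5.0,0,-0.06,-0.05,0,0,0],[5.0,0,-0.06,-0.05,0,0,0]], "force": 50}}

```text
clock: 18.6
position: [0.5909, 0.0497, 0.1589]
tool_rot: [-3.138, -0.0, 1.585]
force: [-10.8, 1.2, 0.6]
grip_width: 0.0499
finger_force: 14.9
```

```bash
python3 foot.py|tail -1
```

```text
match 0.975313127040863 -7.974532 -15.408819 moved mm 32.599999999999994 err px [ 0.05056888 -0.03884174] target 33.286898181785006
```

Emit:
{"name": "servo_tool", "arguments": {"plan": [[4.9,-0.03,-0.03,-0.03,0,0,0],[4.8,-0.06,-0.07,-0.06,0,0,0],[4.7,-0.08,-0.11,-0.1,0,0,0],[4.7,-0.08,-0.11,-0.1,0,0,0]]}}

```text
clock: 19.05
position: [0.5894, 0.0495, 0.1595]
tool_rot: [-3.137, -0.001, 1.585]
force: [-12.2, 4.3, -2.3]
grip_width: 0.0475
finger_force: 15.4
```

```bash
python3 foot.py|tail -1
```

```text
match 0.9761994481086731 -8.183834 -15.597251 moved mm 33.099999999999994 err px [ 0.13877651 -0.08648177] target 33.286898181785006
```

Stable. Continuing.

Emit:
{"name": "servo_tool", "arguments": {"plan": [[4.6,-0.02,-0.04,-0.02,0,0,0],[4.5,-0.04,-0.08,-0.04,0,0,0],[4.4,-0.06,-0.12,-0.06,0,0,0],[4.4,-0.06,-0.12,-0.06,0,0,0]]}}

```text
clock: 19.5
position: [0.5879, 0.0493, 0.1601]
tool_rot: [-3.136, -0.001, 1.585]
force: [-14.8, 7.1, 0.0]
grip_width: 0.0442
finger_force: 16.4
```

```bash
python3 foot.py|tail -1
```

```text
match 0.9790039658546448 -8.18787 -15.723067 moved mm 33.3 err px [ 0.09437843 -0.05508693] target 33.286898181785006
```

Emit:
{"name": "servo_tool", "arguments": {"plan": [[4.3,0,-0.06,0,0,0,0],[4.2,0,-0.12,-0.01,0,0,0],[4.1,0,-0.18,-0.02,0,0,0],[4.0,0,-0.24,-0.03,0,0,0],[4.0,0,-0.24,-0.03,0,0,0]]}}

```text
clock: 20.05
position: [0.5859, 0.0493, 0.1607]
tool_rot: [-3.137, -0.001, 1.585]
force: [-11.9, 6.5, 0.9]
grip_width: 0.0403
finger_force: 15.4
```

```bash
python3 foot.py|tail -1
```

```text
match 0.97950279712677 -8.185647 -15.727486 moved mm 33.3 err px [ 0.09215541 -0.05066855] target 33.286898181785006
```

Now the last 3 mm, then a firm squeeze.

Emit:
{"name": "servo_tool", "arguments": {"plan": [[3.9,0,-0.06,0,0,0,0],[3.8,0,-0.12,-0.01,0,0,0],[3.7,0,-0.18,-0.02,0,0,0],[3.6,0,-0.22,-0.02,0,0,0],[3.4,0,-0.24,-0.02,0,0,0],[3.2,0,-0.24,-0.02,0,0,0],[3.0,0,-0.24,-0.02,0,0,0],[3.0,0,-0.24,-0.02,0,0,0]]}}

```text
clock: 20.9
position: [0.584, 0.0493, 0.1612]
tool_rot: [-3.138, -0.001, 1.586]
force: [-12.2, 8.0, 5.4]
grip_width: 0.036
finger_force: 51.2
```

```bash
python3 foot.py|tail -1
```

```text
match 0.979341983795166 -8.185879 -15.722217 moved mm 33.3 err px [ 0.09238715 -0.05593761] target 33.286898181785006
```

Emit:
{"name": "servo_tool", "arguments": {"plan": [[3.0,0,-0.08,0,0,0,0],[3.0,0,-0.08,0,0,0,0],[3.0,0,-0.08,0,0,0,0],[3.0,0,-0.08,0,0,0,0],[3.0,0,-0.08,0,0,0,0]], "force": 60}}

```text
clock: 21.45
position: [0.5839, 0.0492, 0.1614]
tool_rot: [-3.14, -0.001, 1.586]
force: [-6.7, 6.1, 2.5]
grip_width: 0.0355
finger_force: 63.9
```

```bash
python3 foot.py|tail -1; python3 -c "
from workcell import bot
o=bot.observe();print(o['grip_width'],o['finger_force'],o['force']);print(bot.job_done())"
```

```text
match 0.9791035056114197 -8.214689 -15.759614 moved mm 33.4 err px [ 0.09698143 -0.06574943] target 33.286898181785006
0.03567660416955963 63.91513109207153 [-6.36982606  5.54949686  3.02972835]
the job is handed in; nothing more can be done
None
```

I handed the job in at about 21.5 s with both offcuts in the bin, the leg at its mark by camera measurement (33.4 mm slid, 33.3 mm needed; the arm hid the ring itself) and the lever squeezed shut under a 60 N grip; the leg slipped back to its stop once with the lever still open, so I slid it up a second time before closing, and the judge's verdict was not shown.

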